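Shut and lock the mate tray

TASK

Push the pull-out tray under the white shelf fully home, then press the raised shackle of the lock beside that tray down into its body until it clicks and stays down. Leave the similar lock on the steel strongbox open.

Things in the scene. Friction and masses are not known exactly. Their poses are not given: they have to be found in the camera images.
- tray_front (a point): Plywood tray under the white shelf (260 wide, 200 deep, 80 high). Point: centre of the face of the tray's flat front panel, 32 mm above the table; panel 172 wide, 6 to 58 mm above the table. +x points level into the shelf (closing way), +y along the panel to the lock, z up. Shut, this face is 40 mm before the shelf edge. About 2 N friction; stays where left. Slotted hasp plate at its +y end.
- tray (a joint): How far the tray is pulled out, in m: 0 is fully home against its stop, 0.1 fully out. It closes along +x of tray_front.
- shackle_top (a point): Lock to shut: brass body (48 wide, 26 thick, top at 60 mm) fixed before the shelf, 120 mm along +y from the panel's centre. U shackle of 8 mm steel bar, 36 wide along y. Point: top middle of its crown, 110 mm above the table open, 91 locked; axes as tray_front. Slides straight down 20 mm on a 1 N spring; pawl met 9 mm down, peak about 6 N, clicks past 16 mm and stays down; else it rises.
- box_shackle_top (a point): Bystander, not to be pressed: top of the raised shackle of an equal brass lock on the front of a grey steel strongbox (130 x 150 x 76 high) standing apart, left or right of the shelf. 110 mm above the table; U along y, x points into the strongbox.

How it is judged:
On the way, in this order (a step that is already met when the one before it is completed fails the run):
1. the tray is pushed fully home (within 10 mm) while the shackle is still up (value of joint tray below 0.01 m and height (world z) of shackle_top above 0.1 m), for 0.2 s.
2. the tray's shackle is pressed down past the click (height (world z) of shackle_top below 0.094 m and value of joint tray below 0.01 m), for 0.2 s.
At the end, for the whole second after the job is handed in: The tray is within 10 mm of fully home, the shackle of its lock is down in the body (crown less than 94 mm above the table) and stays there by itself, and the strongbox's shackle is still up (all of step 2 and height (world z) of box_shackle_top above 0.1 m); the robot touches nothing.
It fails at once if the strongbox's shackle is pressed down by more than 10 mm (height (world z) of box_shackle_top below 0.1 m).
It also fails if it takes over 34 s, if anything falls off the work surface, if the arm or the gripper's body presses on something with over 40 N, if the wrist force passes 120 N, or if a joint passes its speed limit or range.

ROBOT

A 6-joint arm with a two-finger parallel gripper is mounted at the origin on the work surface. World frame = base frame: x ahead of the robot, y to its left, z up, the work surface at z = 0. Lengths are in m, angles in rad, forces in N, time in s.
With the tool pointing down it reaches from about 0.4 to 0.825 m from the base axis. Payload 7 kg.
Tool frame: the origin (TCP) lies at the centre of the arm's flange, where the gripper is bolted on; the fingertips stand 178 mm ahead of it and the grasp point (between the pads) lies arm.tcp_to_grasp ahead of it (arm.tcp_to_grasp is the distance from the TCP to the grasp point, in m); z points along the fingers, y is the direction in which the jaws open and shut (so a half turn about z gives the same grasp; the last joint's range is limited). The gripper opens to 88 mm and grips with 3 to 60 N. Pads are 19 mm wide; open, the fingers measure 130 mm over their backs; the gripper's body (78 mm by 193 mm) begins 47 mm behind the grasp point.
Start: joints at [-1.029, 0.359, 0.012, 0, -1.224, -0.288], TCP at [0.169, -0.653, 0.405] pointing down, gripper open.
Joint ranges: [-3.07, 3.07], [-1.43, 2.12], [-1.02, 1.25], [-3.03, 1.67], [-3.05, -0], [-3.03, 3.03]. Speed limits (rad/s): [2.39, 2.39, 3.01, 3.14, 3.14, 3.14].

INTERFACE

Orientations are given as [roll, pitch, yaw] about the fixed x, y, z axes, in that order (R = Rz(yaw) Ry(pitch) Rx(roll)).
In Python, from station import arm gives the robot as it stands.
- The arm moves only by the tool move_arm, never from a script. Its argument "deltas" is a list of rows, each a list of 6 numbers: the shift along the world's x, y, z in mm, then the turn, a rotation vector about the world's x, y, z in degrees. In form: [[tx, ty, tz, ax, ay, az], ...]. A call has exactly 5 rows; each row shifts and turns the commanded pose from where the row before left it; what a row does not reach is not made up. A row lasts 1/12 s, in which the tool goes at most 41.7 mm and 7.16 degrees, less where a joint would pass 70% of its speed; a pose out of reach is approached as far as the arm can. A call with a gripper value outside its range is refused whole. "claw" is the closure in counts, from 0 (fully open) to 255 (shut), set as the call begins (left out, the last holds). The fingers move at their own pace and stop on an object; "squeeze" is the grip in N (left out, the last holds). Time passes only in rows, so rows that do not move let the fingers close, or fill a call up. It gives the time, the measured TCP pose, the force and the opening at its end, in the units of the state.
- arm.get_state(): the state, without advancing time (a new reading comes with each control period).
- arm.grab_frame(name): name is "side" or "top" or "wrist"; returns the picture (400x640x3 uint8, red, green, blue); there is no depth.
- arm.calibration(name): a dict with "intrinsics" (3x3 intrinsics, pixels), "k1" (the pictures are not rectified: a ray, as slopes to the right and down, at radius r is drawn at 1 + k1 r^2 times it, then the intrinsics apply), "T" (4x4, takes a point from camera to world coordinates); the wrist camera has in their place "mount" (4x4, takes a point from camera to tool coordinates, whose origin is the TCP and whose axes are the flange's). Camera axes: x right, y up, looking along -z (the intrinsics and any distortion apply to the point x, -y, -z); pixel columns grow to the right and rows downward; lengths in m; the calibration is good to about 2 mm. A picture is of the moment at which its call begins: read the wrist's pose just before it. calibration takes no time and is no camera call.
- arm.job_done(): hands the job in, once; it reports no verdict.
Trained networks look in the newest picture that a camera, given by its name, has taken for a name from the list of things; names that differ only in an ending like _2 or _b are one class to them, and where a whole thing is asked for, a point or a joint stands for the part that bears it (a point fixed in the world has none). Each returns a list of dicts, best first, with "score" (0 to 1); they miss things now and then, are a little off and sometimes report something else, mostly with a low value. They report only what shows in the picture. A call takes as long as a camera call.
- arm.spot_in(thing, camera): "xy" ([column, row] in pixels, amid what is visible of it).
- arm.masks_of(thing, camera): "pixels" (400x640 bool, what is visible of it) and "xy" ([column, row] in pixels, amid what is visible of it).
- arm.spot_point(thing, camera): "xy" ([column, row] in pixels: a listed point, or the origin of a listed thing).
The state is a dict: "t": time; "q": joint angles; "qd": joint speeds; "joint_efforts": joint torques, N m; "eef_pos": TCP position; "ee_rot": TCP orientation; "force": force on the tool from outside, world axes, zero at the start; "moment": the same for the moment, N m; "width": finger opening in m.
Only numpy, scipy, OpenCV 4.12 (cv2) and the standard library are available. Lean on these libraries where they do the work, as an engineer would, in place of code of your own. Each camera call takes 0.05 s, during which the arm holds its last target. There are 200 camera calls.

## Working session

There is one attempt and no reset: what is moved stays moved. The work goes in short steps, Python scripts to look and compute and a tool call to move; the robot and the scene stay as the last step left them, time stands still between calls to the robot, and variables do not carry over. Pictures are saved under pics/ and viewed, about 8 in all and at most 12, crops included, and the job is handed in when it is done.

Besides the shell and the picture viewer there is one more tool, called after "Call:" as name(argument=value, ...), one argument or row to a line, values as JSON. move_arm: Moves the arm, as the interface text tells. Its arguments: {"type":"object","properties":{"deltas":{"type":"array","items":{"type":"array","items":{"type":"number"}}},"claw":{"type":"number"},"squeeze":{"type":"number"}},"required":["deltas"]}

```bash
mkdir -p pics; cat > h.py <<'E'
import numpy as np, cv2
from station import arm
from scipy.spatial.transform import Rotation as R
def camT(n):
    c=arm.calibration(n)
    if 'T' in c: return c,np.array(c['T'])
    s=arm.get_state(); T=np.eye(4); T[:3,:3]=R.from_euler('xyz',s['ee_rot']).as_matrix(); T[:3,3]=s['eef_pos']
    return c,T@np.array(c['mount'])
def ray(n,xy,cT=None):
    c,T=cT or camT(n); K=np.array(c['intrinsics']); k=c['k1']
    u=cv2.undistortPoints(np.array([[xy]],float),K,np.array([k,0,0,0.]))[0,0]
    d=T[:3,:3]@np.array([u[0],-u[1],-1]); return T[:3,3],d
def atz(n,xy,z,cT=None):
    o,d=ray(n,xy,cT); return o+d*(z-o[2])/d[2]
def tri(rs):
    A=np.zeros((3,3));b=np.zeros(3)
    for o,d in rs:
        d=d/np.linalg.norm(d);P=np.eye(3)-np.outer(d,d);A+=P;b+=P@o
    p=np.linalg.solve(A,b); return p,[np.linalg.norm(np.cross(p-o,d/np.linalg.norm(d)))for o,d in rs]
def pic(n,f):
    im=arm.grab_frame(n); cv2.imwrite('pics/'+f,im[:,:,::-1]); return im
E
python3 - <<'E'
from h import *
np.set_printoptions(precision=4,suppress=True)
a=pic('top','t1.png');b=pic('side','s1.png')
for n in('top','side'):
    print(n,camT(n)[1][:3,3])
    for th,z in(('tray_front',.032),('shackle_top',.11),('box_shackle_top',.11)):
        for r in arm.spot_point(th,n)[:3]: print(n,th,r['score'],np.round(r['xy'],1),atz(n,r['xy'],z))
print(arm.tcp_to_grasp,arm.get_state())
cv2.imwrite('pics/both.png',cv2.resize(np.vstack([a,b]),(480,600))[:,:,::-1])
E
```

```text
top [0.4534 0.0288 1.051 ]
top tray_front 0.63 [355.4 255. ] [ 0.4802 -0.0729  0.032 ]
top shackle_top 0.4 [311.4 229.9] [0.5388 0.0422 0.11  ]
top box_shackle_top 0.58 [173.3 244.8] [0.5    0.3816 0.11  ]
side [0.1028 0.6374 0.8378]
side tray_front 0.89 [360.7 214.4] [ 0.4852 -0.0787  0.032 ]
side shackle_top 0.54 [321.3 208.3] [0.5455 0.0357 0.11  ]
side shackle_top 0.47 [360.8 216.1] [ 0.4445 -0.0041  0.11  ]
side box_shackle_top 0.57 [240.4 308.2] [0.4996 0.3845 0.11  ]
0.1593 {'t': 0.4, 'q': array([-1.0289,  0.3587,  0.0118, -0.    , -1.2241, -0.2881]), 'qd': array([ 0.001 , -0.0014,  0.0014,  0.0002,  0.0009, -0.0014]), 'joint_efforts': array([  0.0007, -58.1674,  29.2923,   6.9934,   0.0109,  -0.0001]), 'eef_pos': array([ 0.1695, -0.6533,  0.4045]), 'ee_rot': array([ 3.1414, -0.0001, -2.8878]), 'force': array([-0.1499, -0.5033,  0.3069]), 'moment': array([-0.0342,  0.0051, -0.0057]), 'width': 0.08767762676025717}
```

View pics/t1.png

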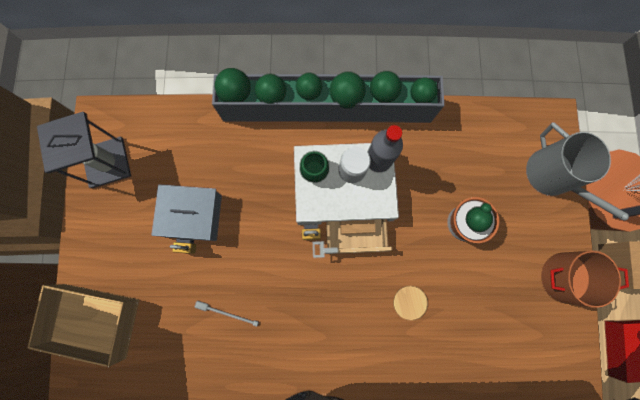

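View pics/s1.png

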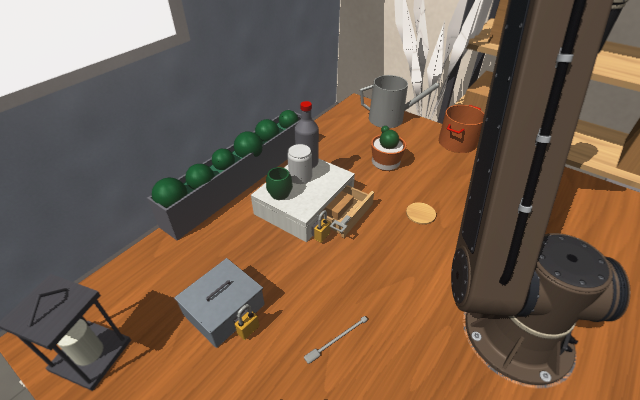

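The top view shows the white shelf at columns 295–397 with its front edge at about row 220. The tray is pulled out, with its panel at about (360,252). The lock is at about (311,232) and the strongbox lock at about (181,246), well apart on the left. The side view agrees with this. The network's points from both cameras match to about 7 mm, so I'll move near the tray and look from close by.

Call:
move_arm(
  deltas=[
    [13,28,-5,0,0,-0.65],
    [13,28,-5,0,0,-0.65],
    [13,28,-5,0,0,-0.65],
    [13,28,-5,0,0,-0.65],
    [13,28,-5,0,0,-0.65],
  ],
  claw=255,
  squeeze=20,
)

```text
t: 0.82
eef_pos: [0.2347, -0.5121, 0.3794]
ee_rot: [-3.142, 0.0, -2.945]
force: [1.5, 0.8, 0.5]
width: 0.0596
```

Call:
move_arm(
  deltas=[
    [13,28,-5,0,0,-0.65],
    [13,28,-5,0,0,-0.65],
    [13,28,-5,0,0,-0.65],
    [13,28,-5,0,0,-0.65],
    [13,28,-5,0,0,-0.65],
  ],
)

```text
t: 1.23
eef_pos: [0.2997, -0.372, 0.3547]
ee_rot: [-3.141, 0.001, -3.002]
force: [0.9, -0.6, -0.5]
width: 0.0265
```

Call:
move_arm(
  deltas=[
    [13,28,-5,0,0,-0.65],
    [13,28,-5,0,0,-0.65],
    [13,28,-5,0,0,-0.65],
    [13,28,-5,0,0,-0.65],
    [13,28,-5,0,0,-0.65],
  ],
)

```text
t: 1.65
eef_pos: [0.3648, -0.232, 0.3298]
ee_rot: [-3.141, 0.001, -3.058]
force: [1.0, -0.9, 0.0]
width: 0.0007
```

Call:
move_arm(
  deltas=[
    [13,28,-5,0,0,-0.65],
    [13,28,-5,0,0,-0.65],
    [13,28,-5,0,0,-0.65],
    [13,28,-5,0,0,-0.65],
    [0,0,0,0,0,0],
  ],
)

```text
t: 2.07
eef_pos: [0.4182, -0.1182, 0.3095]
ee_rot: [3.141, 0.001, -3.101]
force: [0.3, -0.9, 0.1]
width: 0.0005
```

```bash
python3 - <<'E'
from h import *
np.set_printoptions(precision=4,suppress=True)
s=arm.get_state();print(s['t'],s['q'],s['eef_pos'],s['ee_rot'],s['width'],s['force'])
cT=camT('wrist'); pic('wrist','w1.png')
for th,z in(('tray_front',.032),('shackle_top',.11),('box_shackle_top',.11)):
    for r in arm.spot_point(th,'wrist')[:3]: print(th,r['score'],np.round(r['xy'],1),atz('wrist',r['xy'],z,cT))
E
```

```text
2.0667 [ 0.1817  0.0471 -0.6296 -0.     -0.8929 -1.7118] [ 0.4182 -0.1182  0.3095] [ 3.1414  0.0011 -3.1009] 0.00048036662109573927 [ 0.331  -0.9156  0.1016]
shackle_top 0.88 [508.9 372.7] [0.534  0.0408 0.11  ]
```

View pics/w1.png

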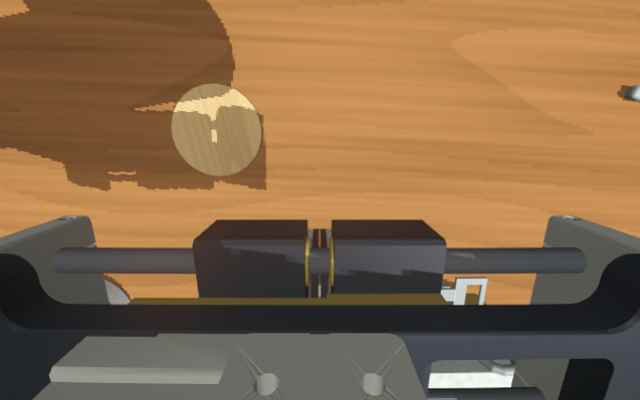

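The wrist camera looks back past the closed fingers. It shows the hasp plate at about (470,290), and the network puts the lock at (509,373), which agrees with (0.535, 0.041). I'll lower the fingers in front of the panel, away from the lock side, and push until the stop is felt.

Call:
move_arm(
  deltas=[
    [3,2,-25,0,0,0],
    [3,2,-25,0,0,0],
    [3,2,-25,0,0,0],
    [1,2,-20,0,0,0],
    [0,0,-11,0,0,0],
  ],
)

```text
t: 2.68
eef_pos: [0.4256, -0.1144, 0.2018]
ee_rot: [-3.141, -0.002, -3.105]
force: [0.2, 0.4, 0.4]
width: 0.0002
```

Call:
move_arm(
  deltas=[
    [8,0,0,0,0,0],
    [8,0,0,0,0,0],
    [8,0,0,0,0,0],
    [8,0,0,0,0,0],
    [6,0,0,0,0,0],
  ],
)

```text
t: 3.1
eef_pos: [0.4662, -0.1135, 0.2047]
ee_rot: [3.141, 0.002, -3.104]
force: [0.1, 0.5, 0.0]
width: 0.0002
```

```bash
python3 - <<'E'
from h import *
np.set_printoptions(precision=4,suppress=True)
s=arm.get_state();print(s['t'],s['eef_pos'],s['ee_rot'],s['force'])
a=pic('top','t2.png');b=pic('side','s2.png')
for n in('top','side'):
    for th,z in(('tray_front',.032),('shackle_top',.11)):
        for r in arm.spot_point(th,n)[:3]: print(n,th,r['score'],np.round(r['xy'],1),atz(n,r['xy'],z))
print('edge',atz('top',(300,221.5),.08),atz('top',(395,218.5),.08))
cv2.imwrite('pics/c2.png',np.vstack([cv2.resize(a[140:300,230:450],(660,300)),cv2.resize(b[130:270,230:450],(660,300))])[:,:,::-1])
E
```

```text
3.1 [ 0.4662 -0.1135  0.2047] [ 3.1415  0.0025 -3.1036] [0.1096 0.5064 0.0427]
top tray_front 0.84 [357.3 250.7] [ 0.4915 -0.078   0.032 ]
top shackle_top 0.63 [310.5 230.1] [0.5383 0.0444 0.11  ]
side tray_front 0.62 [360.1 215.2] [ 0.4848 -0.0748  0.032 ]
side shackle_top 0.62 [321.6 208.8] [0.5437 0.0368 0.11  ]
edge [0.5628 0.0717 0.08  ] [ 0.5715 -0.1701  0.08  ]
```

View pics/c2.png

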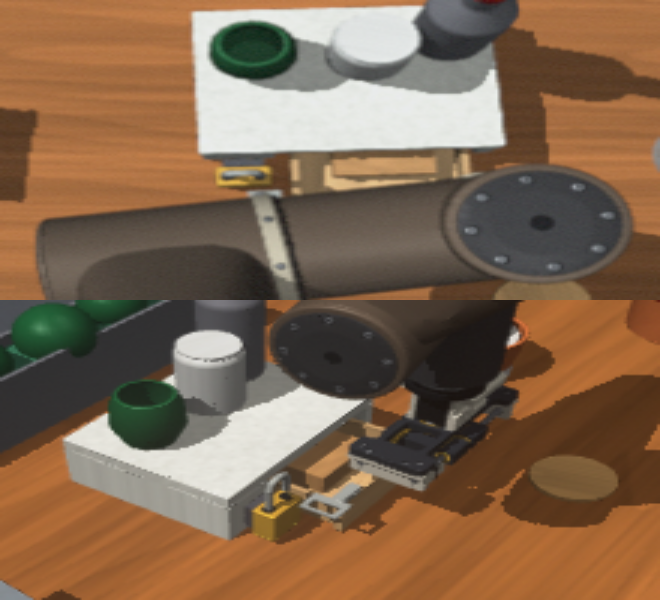

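The crop shows the fingers just in front of the panel, with the hasp short of the lock and the shelf objects clear of the wrist. The shelf edge works out at x≈0.567, so the shut face should be at about 0.527. I'll push, watching the force.

Call:
move_arm(
  deltas=[
    [7,0,0,0,0,0],
    [7,0,0,0,0,0],
    [7,0,0,0,0,0],
    [7,1,0,0,0,0],
    [7,0,0,0,0,0],
  ],
)

```text
t: 3.82
eef_pos: [0.4999, -0.1123, 0.2034]
ee_rot: [3.142, -0.001, -3.103]
force: [-1.1, 1.7, 0.2]
width: 0.0002
```

Call:
move_arm(
  deltas=[
    [3,0,0,0,0,0],
    [3,0,0,0,0,0],
    [2,0,0,0,0,0],
    [2,0,0,0,0,0],
    [0,0,0,0,0,0],
  ],
)

```text
t: 4.23
eef_pos: [0.5097, -0.1123, 0.2036]
ee_rot: [-3.142, 0.0, -3.103]
force: [-0.3, -0.0, -0.2]
width: 0.0005
```

Call:
move_arm(
  deltas=[
    [2,0,0,0,0,0],
    [2,0,0,0,0,0],
    [2,0,0,0,0,0],
    [2,0,0,0,0,0],
    [0,0,0,0,0,0],
  ],
)

```text
t: 4.65
eef_pos: [0.518, -0.1123, 0.2038]
ee_rot: [-3.142, 0.001, -3.103]
force: [-0.4, 0.0, 0.8]
width: -0.0001
```

```bash
python3 - <<'E'
from h import *
np.set_printoptions(precision=4,suppress=True)
s=arm.get_state();print(s['t'],s['eef_pos'],s['force'])
a=pic('top','t3.png');b=pic('side','s3.png')
for n in('top','side'):
    for th,z in(('tray_front',.032),('shackle_top',.11)):
        for r in arm.spot_point(th,n)[:3]: print(n,th,r['score'],np.round(r['xy'],1),atz(n,r['xy'],z))
cv2.imwrite('pics/c3.png',np.vstack([cv2.resize(a[140:300,230:450],(660,300)),cv2.resize(b[170:260,280:420],(660,300))])[:,:,::-1])
E
```

```text
4.65 [ 0.518  -0.1123  0.2038] [-0.3565  0.0241  0.8278]
side tray_front 0.76 [349.  209.1] [ 0.525  -0.0763  0.032 ]
side shackle_top 0.59 [324.3 208.5] [0.5386 0.0314 0.11  ]
```

View pics/c3.png

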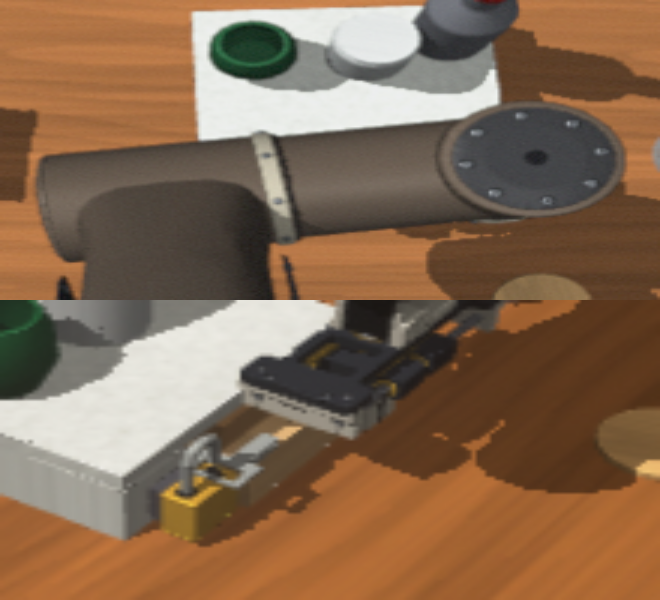

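The side crop shows the hasp now reaching the shackle at about (210,465), with the shackle still up. The panel is at about 0.525, nearly home. I'll continue gently to the stop.

Call:
move_arm(
  deltas=[
    [2,0,0,0,0,0],
    [1,0,0,0,0,0],
    [1,0,0,0,0,0],
    [1,0,0,0,0,0],
    [0,0,0,0,0,0],
  ],
)

```text
t: 5.37
eef_pos: [0.5222, -0.1124, 0.2035]
ee_rot: [-3.142, -0.001, -3.103]
force: [-3.1, 1.4, 2.8]
width: 0.0004
```

Call:
move_arm(
  deltas=[
    [1,0,0,0,0,0],
    [1,0,0,0,0,0],
    [0,0,0,0,0,0],
    [0,0,0,0,0,0],
    [0,0,0,0,0,0],
  ],
)

```text
t: 5.78
eef_pos: [0.5227, -0.1125, 0.2032]
ee_rot: [-3.142, -0.004, -3.104]
force: [-8.3, 0.8, 6.2]
width: 0.0005
```

The force climbs with no further travel, so the tray is at its stop. I'll back off, lift, and go above the shackle.

Call:
move_arm(
  deltas=[
    [-10,0,0,0,0,0],
    [-6,0,15,0,0,0],
    [0,0,30,0,0,0],
    [0,0,35,0,0,0],
    [0,0,30,0,0,0],
  ],
)

```text
t: 6.2
eef_pos: [0.5085, -0.1124, 0.3156]
ee_rot: [-3.141, 0.002, -3.103]
force: [1.7, -0.3, 0.6]
width: 0.0002
```

Call:
move_arm(
  deltas=[
    [5,25,10,0,0,0],
    [7,32,0,0,0,0],
    [7,35,0,0,0,0],
    [7,35,0,0,0,0],
    [6,25,0,0,0,0],
  ],
)

```text
t: 6.62
eef_pos: [0.5408, 0.0419, 0.3243]
ee_rot: [3.141, 0.003, -3.103]
force: [-0.4, 0.1, -0.1]
width: 0.0004
```

```bash
python3 - <<'E'
from h import *
np.set_printoptions(precision=4,suppress=True)
s=arm.get_state();print(s['t'],s['eef_pos'],s['ee_rot'],s['force'])
cT=camT('wrist');w=pic('wrist','w4.png');a=pic('top','t4.png');b=pic('side','s4.png')
for n in('top','side','wrist'):
    for th,z in(('tray_front',.032),('shackle_top',.11)):
        for r in arm.spot_point(th,n)[:2]: print(n,th,r['score'],np.round(r['xy'],1),atz(n,r['xy'],z,cT if n=='wrist' else None))
# project fingertip into side
c,T=camT('side');M=np.diag([1,-1,-1.])@T[:3,:3].T
for p in ([*s['eef_pos'][:2],s['eef_pos'][2]-.178],[*s['eef_pos'][:2],.11]):
    print(cv2.projectPoints(np.array([p]),cv2.Rodrigues(M)[0],-M@T[:3,3],np.array(c['intrinsics']),np.array([c['k1'],0,0,0.]))[0].ravel())
cv2.imwrite('pics/c4.png',np.vstack([cv2.resize(w,(480,300)),cv2.resize(b[165:255,270:414],(480,300))])[:,:,::-1])
E
```

```text
6.6167 [0.5408 0.0419 0.3243] [ 3.1405  0.003  -3.1029] [-0.4031  0.1243 -0.117 ]
top tray_front 0.57 [356.7 236.1] [ 0.53   -0.0768  0.032 ]
side tray_front 0.7 [347.6 210.1] [ 0.526  -0.0702  0.032 ]
side shackle_top 0.37 [325.1 211.7] [0.5296 0.04   0.11  ]
wrist tray_front 0.64 [197.6 184.8] [ 0.5311 -0.0804  0.032 ]
wrist shackle_top 0.7 [320.1 215.1] [0.5338 0.0426 0.11  ]
[321.439  200.4632]
[321.3151 210.3104]
```

View pics/c4.png

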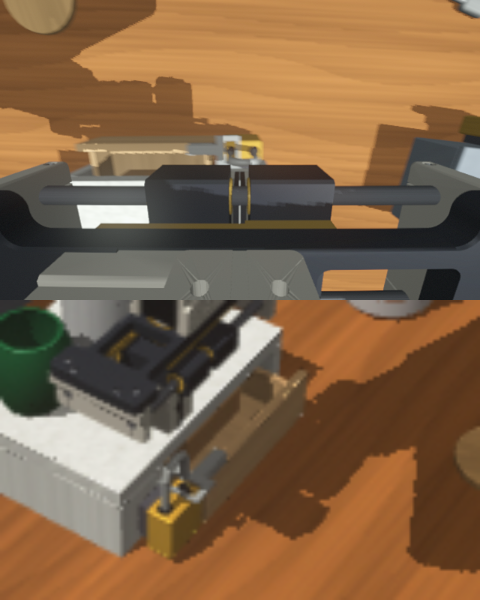

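The wrist view shows the fingertips lined up with the lock at about (240,150). In the side crop they hang right over the crown at about (175,460), and the tray face is at 0.529, so it is home. Now I'll press down.

Call:
move_arm(
  deltas=[
    [-1,0,-12,0,0,0],
    [-1,0,-10,0,0,0],
    [0,0,-7,0,0,0],
    [0,0,-4,0,0,0],
    [0,0,0,0,0,0],
  ],
)

```text
t: 7.48
eef_pos: [0.5381, 0.0393, 0.2895]
ee_rot: [-3.141, -0.002, -3.104]
force: [-0.1, 0.1, 0.3]
width: 0.0003
```

Call:
move_arm(
  deltas=[
    [0,0,-3,0,0,0],
    [0,0,-3,0,0,0],
    [0,0,-3,0,0,0],
    [0,0,-3,0,0,0],
    [0,0,0,0,0,0],
  ],
)

```text
t: 7.9
eef_pos: [0.5386, 0.0397, 0.2784]
ee_rot: [-3.142, 0.0, -3.103]
force: [0.5, 0.2, 1.4]
width: 0.0006
```

Call:
move_arm(
  deltas=[
    [0,0,-2,0,0,0],
    [0,0,-2,0,0,0],
    [0,0,-2,0,0,0],
    [0,0,-2,0,0,0],
    [0,0,-1,0,0,0],
  ],
)

```text
t: 8.32
eef_pos: [0.5382, 0.0397, 0.2691]
ee_rot: [3.141, -0.001, -3.104]
force: [0.2, 0.3, 0.4]
width: 0.0004
```

Call:
move_arm(
  deltas=[
    [0,0,-1,0,0,0],
    [0,0,-1,0,0,0],
    [0,0,0,0,0,0],
    [0,0,0,0,0,0],
    [0,0,0,0,0,0],
  ],
)

```text
t: 8.73
eef_pos: [0.5383, 0.0397, 0.268]
ee_rot: [-3.142, -0.0, -3.103]
force: [-2.4, 0.5, 5.5]
width: 0.0005
```

The tip is at 0.090 with the force rising, so the shackle has bottomed. I'll lift away and check that it stays down.

Call:
move_arm(
  deltas=[
    [0,0,15,0,0,0],
    [0,0,30,0,0,0],
    [0,0,35,0,0,0],
    [0,0,35,0,0,0],
    [0,-10,30,0,0,0],
  ],
)

```text
t: 9.15
eef_pos: [0.5385, 0.0303, 0.4149]
ee_rot: [3.141, 0.001, -3.102]
force: [0.6, 1.0, 0.6]
width: 0.0004
```

Call:
move_arm(
  deltas=[
    [0,-35,0,0,0,0],
    [0,-35,0,0,0,0],
    [0,-35,0,0,0,0],
    [0,-30,0,0,0,0],
    [0,0,0,0,0,0],
  ],
)

```text
t: 9.57
eef_pos: [0.538, -0.109, 0.4124]
ee_rot: [-3.141, -0.001, -3.106]
force: [1.0, 0.6, 1.1]
width: 0.0006
```

```bash
python3 - <<'E'
from h import *
np.set_printoptions(precision=4,suppress=True)
s=arm.get_state();print(s['t'],s['eef_pos'],s['force'])
b=pic('side','s5.png');a=pic('top','t5.png')
for n in('side','top'):
    for th,z in(('tray_front',.032),('shackle_top',.091),('box_shackle_top',.11)):
        for r in arm.spot_point(th,n)[:2]: print(n,th,r['score'],np.round(r['xy'],1),atz(n,r['xy'],z))
c,T=camT('side');M=np.diag([1,-1,-1.])@T[:3,:3].T
for z in (.091,.11): print(cv2.projectPoints(np.array([[.539,.041,z]]),cv2.Rodrigues(M)[0],-M@T[:3,3],np.array(c['intrinsics']),np.array([c['k1'],0,0,0.]))[0].ravel())
s1=cv2.imread('pics/s1.png')[:,:,::-1]
k=lambda i,x,y:cv2.resize(i[y:y+60,x:x+80],(400,300),interpolation=2)
cv2.imwrite('pics/c5.png',np.vstack([np.hstack([k(s1,290,190),k(b,290,190)]),np.hstack([k(s1,205,285),k(b,205,285)])])[:,:,::-1])
E
```

```text
9.5667 [ 0.538  -0.109   0.4124] [0.9852 0.6208 1.0628]
side tray_front 0.58 [347.3 207.5] [ 0.5329 -0.0789  0.032 ]
side shackle_top 0.58 [322.  213.1] [0.5442 0.034  0.091 ]
side box_shackle_top 0.53 [242.  305.7] [0.5012 0.3781 0.11  ]
top box_shackle_top 0.42 [176.8 248.2] [0.4918 0.3724 0.11  ]
[321.9867 215.371 ]
[322.0584 210.4047]
```

View pics/c5.png

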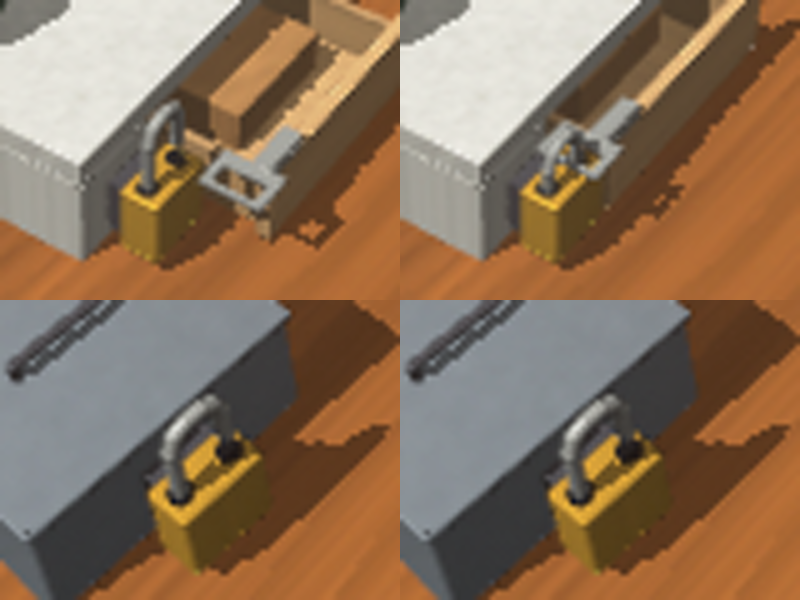

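The before/after crops show the tray's shackle down, its crown about 25 crop pixels (5 px) lower at about (560,125), as a drop of roughly 20 mm should look. The tray is home and the strongbox lock is unchanged.

```bash
python3 -c "
from station import arm
print(arm.job_done())"
```

```text
the job is handed in; nothing more can be done
None
```

I pushed the tray home and pressed its shackle down, and it stayed down after I lifted off. I handed the job in just after 9.6 s; it reports no verdict.

- **Tray:** I pushed it with closed fingers until it hit its stop, where the force rose to about 8 N with no further travel. Later readings put the panel face at x ≈ 0.526–0.533, against about 0.527 expected when shut.
- **Tray's lock:** I pressed the crown until the fingertips were 90 mm above the table, where it bottomed at about 5.5 N. I felt no distinct 6 N peak between the force readings. In the last side view, taken with the arm clear, the crown is about 5 px lower, which fits a drop of roughly 20 mm.
- **Strongbox lock:** I never touched it, and its shackle looks the same in the before and after pictures.
- **Disagreements:** the top and side cameras differed by up to about 10 mm on the shackle points. In the final top view the network found neither the tray nor its lock, so the last check of those two rests on the side view.

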